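Seat the rocking pan support on the bakery hob

ROBOT

A 6-joint arm with a two-finger parallel gripper is mounted at the origin on the work surface. World frame = base frame: x ahead of the robot, y to its left, z up, the work surface at z = 0. Lengths are in mm, angles in degrees, forces in N, time in s.
With the tool pointing down it reaches from about 300 to 825 mm from the base axis. Payload 5.4 kg.
Tool frame: the origin (TCP) lies where the fingers leave the gripper's body, on its centre line; the fingertips stand 88 mm ahead of it and the grasp point (between the pads) lies 69 mm ahead of it; z points along the fingers, y is the line along which they close (so a half turn about z gives the same grasp; the last joint's range is limited). The gripper opens to 92 mm and grips with 3 to 60 N. Pads are 20 mm wide; open, the fingers measure 128 mm over their backs; the gripper's body (75 mm by 189 mm) begins 69 mm behind the grasp point.
Start: joints at [-83.428, 9.076, 91.501, -0, 79.423, -12.038], TCP at [183.47, -544.927, 302.701] pointing down, gripper open.
Joint ranges: [-166.64, 166.64], [-54.1, 131.32], [10.49, 154.53], [-73.88, 253.88], [9.74, 151.15], [-171.62, 171.62]. Speed limits (degrees/s): [147.25, 147.25, 180, 180, 180, 180].

INTERFACE

Orientations are given as [roll, pitch, yaw] about the fixed x, y, z axes, in that order (R = Rz(yaw) Ry(pitch) Rx(roll)).
In Python, from workcell import robot gives the robot as it stands.
- The arm moves only by the tool carry_out, never from a script. Its argument "targets" is a list of rows, each a list of 5 numbers: the opening, from 0 (shut) to 1 (fully open), then the shift along the tool's x, y, z in m, then the turn about the tool's z in rad. A call has 1 to 12 rows; each row is the pose to reach, as a shift and turn from the pose commanded when the call began, along the tool's axes at that moment; what a row does not reach only later rows make up. A row lasts 1/10 s, in which the tool goes at most 50 mm and 8.59 degrees, less where a joint would pass 70% of its speed; a pose out of reach is approached as far as the arm can. A call with a gripper value outside its range is refused whole. The fingers move at their own pace and stop on an object; the grip force is fixed at half the most. Time passes only in rows, so rows that repeat a pose let the fingers close. It gives the time, the measured TCP pose, the force, the opening and the grip force at its end, in the units of the state.
- robot.get_obs(): the state, without advancing time (a new reading comes with each control period).
- robot.read_camera(name): name is "scene" or "top"; returns (picture, depth): 384x512x3 uint8, red, green, blue; 384x512 float32, mm along the optical axis (not along the pixel's ray), 0 where there is no reading.
- robot.camera_model(name): a dict with "camera_matrix" (3x3 intrinsics, pixels), "R" (3x3) and "t" (3): a world point X has camera coordinates R X + t. Camera axes: x right, y down, z forward; pixel columns grow to the right and rows downward; lengths in mm; the calibration is good to about 2 mm. A picture is of the moment at which its call begins. camera_model takes no time and is no camera call.
- robot.sign_off(): hands the job in; it is judged then, once.
The state is a dict: "clock": time; "qpos": joint angles; "joint_vel": joint speeds; "joint_torque": joint torques, N m; "tcp_pos": TCP position; "tool_rot": TCP orientation; "force": force on the tool from outside, world axes, zero at the start; "torque": the same for the moment, N m; "width": finger opening in mm; "grip_force": force on a finger pad.
Only numpy, scipy, OpenCV 4.12 (cv2) and the standard library are available. Lean on these libraries where they do the work, as an engineer would, in place of code of your own. Each camera call takes 0.05 s, during which the arm holds its last target. There are 200 camera calls.

TASK

One of the two black pan supports on the gas hob was put back askew after cleaning: two of its feet are up on the rim of the spill well and it rocks. Turn it round where it stands, without lifting it off the hob or tipping it over, until all four feet are down on the floor of the well and it sits steady, centred over its burner. Leave the other pan support and everything else on the bench as they are.

Things in the scene. Friction and masses are not known exactly. Their poses are not given: they have to be found in the camera images.
- hob: fixed two-burner gas hob, pale enamel, 310 deep (its x), 600 wide (its y); origin under its centre on the bench, z up. Rim top 72 above the bench; one long spill well, floor 62 above the bench (10 below the rim), upright walls at hob x = -100 and +100, y = -275 and +275. The flat rim before and behind the well is 55 wide. Its two burners are in the well on the hob's y axis
- burner_left (a point): centre of the burner at hob y = +150, at the height of the well floor (fixed to the hob, hob's axes); the burner is 80 in diameter, its black cap's top 24 above the well floor
- burner_right (a point): centre of the burner at hob y = -150, at the height of the well floor (fixed to the hob, hob's axes); the burner is 80 in diameter, its black cap's top 24 above the well floor
- pan_support: the loose black iron pan support to be seated, 0.5 to 0.9 kg, at either burner: a 190 square frame of 10 mm bar on four corner legs with round rubber feet. Origin at the centre, level with the undersides of the feet; x and y along its fingers (parallel to the frame's sides), z up. Quarter turns are alike. In the well it fits square with the hob, with about 7 play either way across
- pan_support_centre (a point): centre of that pan support at the level of its top, 45 above its feet. Four fingers, 8 wide and 13 high, run from the middles of the frame's sides along its x and y axes inward to 27 from the centre; the four corner squares between fingers and frame (about 80 by 80) are open. Frame and fingers lie 32 to 45 above the feet. It stands by its own weight and slides under a few newtons
- pan_support_foot0 (a point): underside of its foot (15 diameter) at x +85, y +85 in its own frame; a foot is down when this is at the height of the well floor
- pan_support_foot1 (a point): underside of its foot at x -85, y +85
- pan_support_foot2 (a point): underside of its foot at x -85, y -85
- pan_support_foot3 (a point): underside of its foot at x +85, y -85
- other_support: the second pan support, the same make, already seated over the other burner, loose; origin at the centre, at foot level
- saucepan: steel saucepan, 160 diameter, 78 high, with a long black handle along its x axis reaching 250 from its axis and 90 up; origin at the centre of its underside; a bystander left of the hob
- jar: glass jar of hazelnuts with a steel lid, 84 diameter, 123 high; origin at the centre of its underside; a bystander behind the hob
- basket: oval cane proving basket, 300 along y, 130 along x, 72 high; origin at the centre of its underside; a bystander right of the hob
- whisk: steel balloon whisk, about 280 long along its x axis, 48 high, lying left of the hob; a bystander
- spoon: wooden spoon, 280 long along its x axis, lying behind the hob; a bystander
- scraper: bench scraper, 150 wide steel blade with wooden handle, 28 high, lying right of the hob; a bystander

How it is judged:
By the outcome, as a careful person would: the job done as asked, in the order asked, and still so for the second after the job is handed in, with the robot touching nothing.
It also fails if it takes over 32 s, if anything falls off the work surface, if the arm or the gripper's body presses on something with over 40 N, if the wrist force passes 120 N, or if a joint passes its speed limit or range.

## Working session

There is one attempt and no reset: what is moved stays moved. The work goes in short steps, Python scripts to look and compute and a tool call to move; the robot and the scene stay as the last step left them, time stands still between calls to the robot, and variables do not carry over. Pictures are saved under pics/ and viewed, at most 10 in all, crops included, and the job is handed in when it is done.

Besides the shell and the picture viewer there is one more tool, called as name(argument=value, ...) on one line, values as JSON. carry_out: Moves the arm, as the interface text tells. Its arguments: {"type":"object","properties":{"targets":{"type":"array","items":{"type":"array","items":{"type":"number"}}}},"required":["targets"]}

```bash
mkdir -p pics; ls
python3 - <<'E'
from workcell import robot
import cv2,numpy as np
for n in("top","scene"):
    p,d=robot.read_camera(n); cv2.imwrite(f"pics/{n}0.png",p[:,:,::-1]); np.save(f"{n}0.npy",d)
    m=robot.camera_model(n); print(n,np.round(m["camera_matrix"],1).tolist(),np.round(m["R"],3).tolist(),np.round(m["t"],1).tolist())
o=robot.get_obs(); print(o["clock"],o["tcp_pos"],o["tool_rot"])
E
```

```text
pics
top [[499.3, 0.0, 255.9], [0.0, 499.3, 193.5], [0.0, 0.0, 1.0]] [[0.017, -1.0, -0.01], [-0.996, -0.016, -0.087], [0.087, 0.012, -0.996]] [59.5, 574.6, 2051.0]
scene [[429.8, 0.0, 252.4], [0.0, 429.8, 194.3], [0.0, 0.0, 1.0]] [[0.806, 0.592, 0.002], [0.493, -0.669, -0.556], [-0.327, 0.449, -0.831]] [-504.5, -173.5, 2035.1]
0.1 [ 183.43056325 -544.51568785  301.84329345] [-1.79905620e+02 -2.05811256e-02  1.86106613e+01]
```

View pics/top0.png

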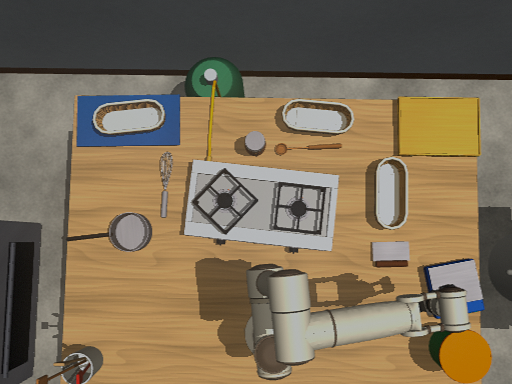

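View pics/scene0.png

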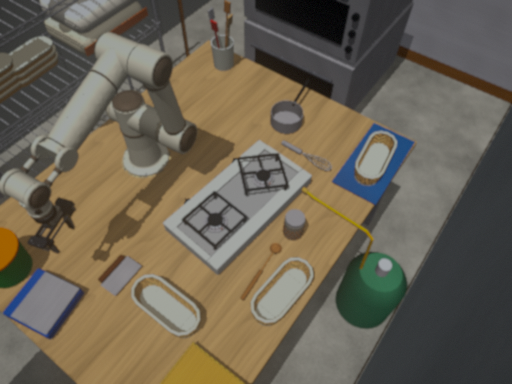

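The left support, centred near (224,200) in the top view, is turned about 45° to the hob. The right one, near (298,208), is square. I'll enlarge the hob.

Run:
```python
import cv2
p=cv2.imread("pics/top0.png")[152:256,178:344]
cv2.imwrite("pics/crop1.png",cv2.resize(p,None,fx=4.8,fy=4.8,interpolation=cv2.INTER_CUBIC))
```

```text
(no output)
```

View pics/crop1.png

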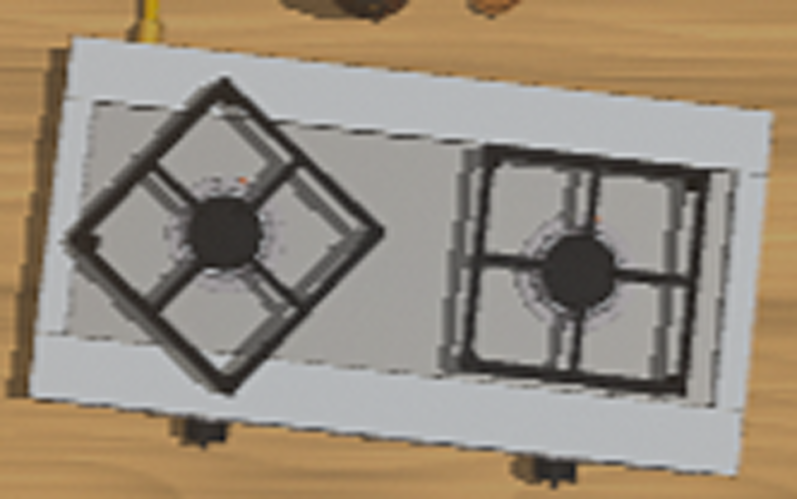

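Support corners in the crop are at (225,82), (383,233), (230,392) and (70,237). Hob rim corners are at (72,38), (772,112), (735,475) and (30,397). I'll convert these to poses.

```bash
cat > h.py <<'E'
import numpy as np
from workcell import robot
def px2w(uv,z,cam="top"):
    m=robot.camera_model(cam);K,R,t=[np.array(m[k]) for k in("camera_matrix","R","t")]
    C=-R.T@t;d=R.T@np.linalg.inv(K)@np.array([*uv,1.]);return C+d*(z-C[2])/d[2]
def crop(u,v):return ((u+.5)/4.8-.5+178,(v+.5)/4.8-.5+152)
def fit(P,Q): # rigid 2D fit of model P to Q
    p,q=P.mean(0),Q.mean(0);A=P-p;B=Q-q
    th=np.arctan2((A[:,0]*B[:,1]-A[:,1]*B[:,0]).sum(),(A*B).sum());c,s=np.cos(th),np.sin(th)
    return q-np.array([[c,-s],[s,c]])@p,th,np.linalg.norm(B,axis=1)
E
python3 - <<'E'
from h import *
w=lambda L,z:np.array([px2w(crop(*c),z)[:2] for c in L])
H=w([(72,38),(772,112),(735,475),(30,397)],72)
o,th,r=fit(np.array([[155,300],[155,-300],[-155,-300],[-155,300.]]),H)
print("hob",o,np.degrees(th),r,"exp",np.hypot(155,300))
R=np.array([[np.cos(th),-np.sin(th)],[np.sin(th),np.cos(th)]])
for y in(150,-150):print("burner",o+R@[0,y])
print("cap",w([(223,233),(579,272)],86))
sq=np.array([[95,95],[95,-95],[-95,-95],[-95,95.]])
S,t2,r=fit(sq,w([(225,82),(383,233),(230,392),(70,237)],117));print("sup",S,np.degrees(t2),r,"exp 134")
S,t3,r=fit(sq,w([(487,148),(708,175),(685,393),(462,370)],107));print("oth",S,np.degrees(t3),r)
d=np.load("top0.npy");m=robot.camera_model("top");K,RR,t=[np.array(m[k]) for k in("camera_matrix","R","t")]
for c in [(225,82),(383,233),(230,392),(70,237),(160,165),(295,160),(300,300),(155,310)]:
    u,v=np.round(crop(*c)).astype(int);z=d[v-1:v+2,u-1:u+2].ravel();P=[(RR.T@(np.linalg.inv(K)@[u,v,1]*zz-t))[2] for zz in z];print(c,np.round(max(P),1))
E
```

```text
hob [524.92364911  45.6898705 ] -5.291067551956186 [336.23859688 336.81629739 335.07756152 335.13221708] exp 337.6758800980609
burner [538.75595195 195.05073351]
burner [ 511.09134628 -103.67099251]
cap [[ 539.49722257  195.86429332]
 [ 511.43544396 -103.39730567]]
sup [535.15606487 190.21591522] -43.09368347158546 [128.14228193 129.15356783 129.0904613  130.04043189] exp 134
oth [ 511.06366313 -107.18104357] -5.616365955297409 [130.94707856 129.96434949 129.5360614  131.25352473]
(225, 82) 122.1
(383, 233) 129.9
(230, 392) 118.7
(70, 237) 108.7
(160, 165) 120.4
(295, 160) 126.6
(300, 300) 128.6
(155, 310) 120.1
```

The hob is at yaw −5.4°, and the burner at about (539,195.5). The support centre is about (535,190), with yaw −43°. Heights show it leans on its front and back feet on the rims, with its left corner low. I'll put the open fingers in opposite corner squares around the burner and turn it +38° as a couple.

carry_out(targets=[[1,0.57,-0.586,0,0.237],[1,0.57,-0.586,0,0.237],[1,0.57,-0.586,0,0.237],[1,0.57,-0.586,0,0.237],[1,0.57,-0.586,0,0.237],[1,0.57,-0.586,0,0.237],[1,0.57,-0.586,0,0.237],[1,0.57,-0.586,0,0.237],[1,0.57,-0.586,0,0.237],[1,0.57,-0.586,0,0.237],[1,0.57,-0.586,0,0.237],[1,0.57,-0.586,0,0.237]])

```text
clock: 1.3
tcp_pos: [443.0, -1.6, 302.6]
tool_rot: [180.0, -0.0, 5.0]
force: [1.3, 0.6, 0.3]
width: 91.9
grip_force: 0.0
```

carry_out(targets=[[1,0.111,-0.186,0,0],[1,0.111,-0.186,0,0],[1,0.111,-0.186,0,0],[1,0.111,-0.186,0,0],[1,0.111,-0.186,0,0],[1,0.111,-0.186,0.07,0],[1,0.111,-0.186,0.07,0],[1,0.111,-0.186,0.07,0],[1,0.111,-0.186,0.07,0]])

```text
clock: 2.2
tcp_pos: [537.0, 191.1, 233.0]
tool_rot: [180.0, 0.0, 5.0]
force: [0.2, -0.0, -0.5]
width: 92.2
grip_force: 0.0
```

Run:
```python
from h import *
import cv2
o=robot.get_obs();print(o["tcp_pos"],o["tool_rot"],o["force"])
p,d=robot.read_camera("scene")
cv2.imwrite("pics/s1.png",cv2.resize(p[110:280,140:340,::-1],None,fx=3.5,fy=3.5,interpolation=cv2.INTER_CUBIC))
```

```text
[537.00356181 191.14216603 232.9825286 ] [1.79998712e+02 1.54061134e-02 5.02415680e+00] [ 0.23624382 -0.03733194 -0.52518958]
```

View pics/s1.png

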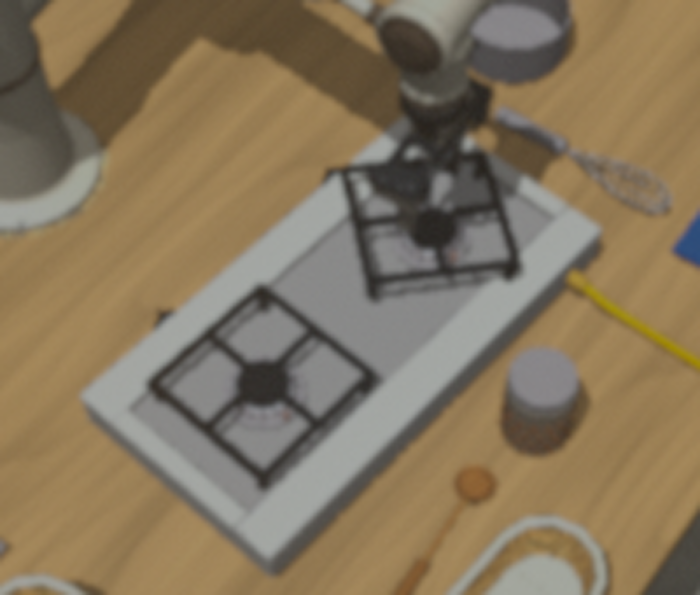

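The scene view shows the gripper above the left support, around (430,170), and clear of it. I'll lower the fingers into the corner squares.

carry_out(targets=[[1,0.0024,-0.0043,0.01,0],[1,0.0024,-0.0043,0.02,0],[1,0.0024,-0.0043,0.03,0],[1,0.0024,-0.0043,0.04,0],[1,0.0024,-0.0043,0.05,0],[1,0.0024,-0.0043,0.054,0],[1,0.0024,-0.0043,0.054,0]])

```text
clock: 2.95
tcp_pos: [538.5, 195.6, 177.7]
tool_rot: [180.0, 0.1, 5.0]
force: [0.2, 0.1, 0.7]
width: 91.6
grip_force: 0.0
```

carry_out(targets=[[1,0,0,0,-0.09],[1,0,0,0,-0.18],[1,0,0,0,-0.27],[1,0,0,0,-0.35],[1,0,0,0,-0.4],[1,0,0,0,-0.45],[1,0,0,0,-0.5],[1,0,0,0,-0.55],[1,0,0,0,-0.6],[1,0,0,0,-0.65],[1,0,0,0,-0.7],[1,0,0,0,-0.75]])

```text
clock: 4.15
tcp_pos: [539.4, 195.7, 179.3]
tool_rot: [180.0, -0.1, 48.0]
force: [-0.2, 0.7, -0.2]
width: 91.9
grip_force: 5.7
```

Run:
```python
from h import *
import cv2
o=robot.get_obs();print(o["tcp_pos"],o["tool_rot"],o["force"],o["torque"])
p,d=robot.read_camera("top")
cv2.imwrite("pics/t1.png",cv2.resize(p[152:256,178:344,::-1],None,fx=4.8,fy=4.8,interpolation=cv2.INTER_CUBIC))
```

```text
[539.36662219 195.6531603  179.25040085] [ 1.79972832e+02 -5.52800585e-02  4.80335259e+01] [-0.17547149  0.66893962 -0.16091199] [-0.11224025 -0.08974577 -0.55602367]
```

View pics/t1.png

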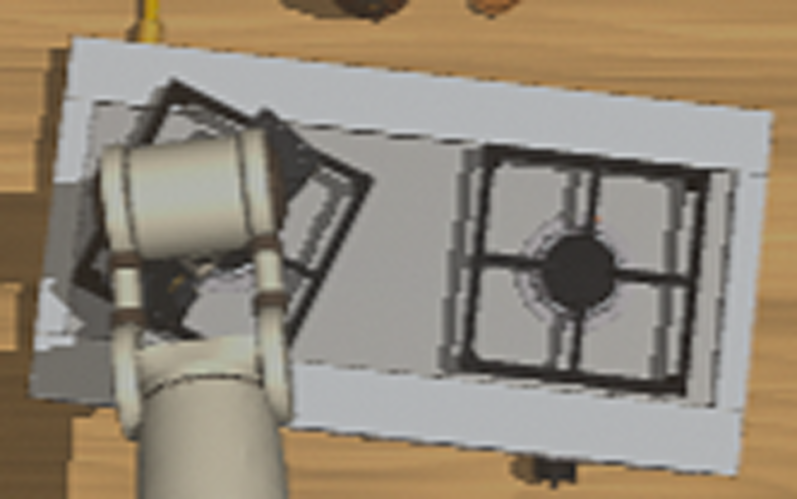

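The support has turned about 18°, with its back corner now at (175,85) and its right corner at (371,180). About 19° remains.

carry_out(targets=[[1,0,0,0,-0.05],[1,0,0,0,-0.1],[1,0,0,0,-0.15],[1,0,0,0,-0.2],[1,0,0,0,-0.24],[1,0,0,0,-0.28],[1,0,0,0,-0.31],[1,0,0,0,-0.31]])

```text
clock: 5.0
tcp_pos: [539.1, 195.7, 178.9]
tool_rot: [180.0, -0.0, 65.7]
force: [0.6, 0.5, -0.6]
width: 92.0
grip_force: 0.8
```

Run:
```python
from h import *
import cv2
o=robot.get_obs();print(o["tcp_pos"],o["tool_rot"],o["force"],o["torque"])
p,d=robot.read_camera("top")
q,e=robot.read_camera("scene")
a=cv2.resize(p[152:256,178:278,::-1],None,fx=4,fy=4,interpolation=cv2.INTER_CUBIC)
b=cv2.resize(q[140:220,210:310,::-1],None,fx=4,fy=5.2,interpolation=cv2.INTER_CUBIC)
cv2.imwrite("pics/t2.png",np.hstack([a,b]))
```

```text
[539.05292152 195.68421787 178.86347026] [ 1.79991624e+02 -1.01361201e-02  6.57162848e+01] [ 0.55624199  0.52163403 -0.55835921] [ 0.02265007 -0.03501214 -0.08281278]
```

View pics/t2.png

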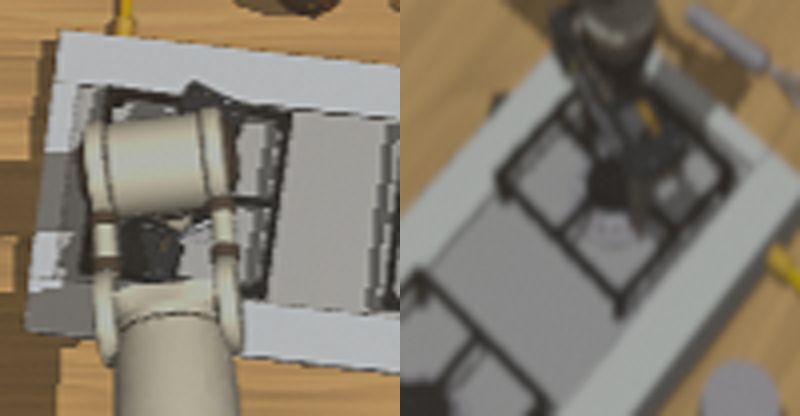

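It looks seated and square, with the frame parallel to the well in both views. I'll back the fingers off, lift out and move aside to measure.

carry_out(targets=[[1,0,0,0,0.08],[1,0,0,0,0.16],[1,0,0,0,0.24],[1,0,0,-0.03,0.24],[1,0,0,-0.08,0.24],[1,0,0,-0.12,0.24],[1,-0.472,0.048,-0.12,0.24],[1,-0.472,0.048,-0.12,0.24],[1,-0.472,0.048,-0.12,0.24],[1,-0.472,0.048,-0.12,0.24],[1,-0.472,0.048,-0.12,0.24],[1,-0.472,0.048,-0.12,0.24]])

```text
clock: 6.3
tcp_pos: [443.3, -90.6, 299.3]
tool_rot: [179.9, -0.0, 52.0]
force: [0.7, -1.0, -0.4]
width: 92.4
grip_force: 0.0
```

Run:
```python
from h import *
import cv2
o=robot.get_obs();print(o["tcp_pos"],o["tool_rot"],o["force"],o["torque"])
p,d=robot.read_camera("top");np.save("d3.npy",d)
cv2.imwrite("pics/t3.png",cv2.resize(p[152:256,178:344,::-1],None,fx=4.8,fy=4.8,interpolation=cv2.INTER_CUBIC))
```

```text
[443.31420916 -90.5807504  299.30517811] [ 1.79902968e+02 -8.46261822e-03  5.20004806e+01] [ 0.7436465  -1.01369041 -0.40835226] [-0.03449559 -0.05999408 -0.01334386]
```

View pics/t3.png

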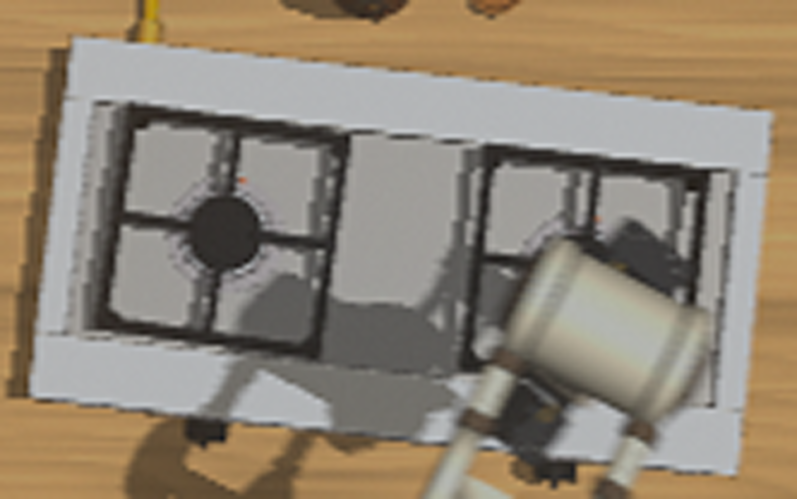

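Run:
```python
from h import *
w=lambda L,z:np.array([px2w(crop(*c),z)[:2] for c in L])
sq=np.array([[95,95],[95,-95],[-95,-95],[-95,95.]])
for n,L in(("sup",[(128,110),(348,138),(318,355),(102,328)]),("oth",[(487,148),(708,175),(685,393),(462,370)])):
    W=w(L,107);S,t,r=fit(sq,W);print(n,S,np.degrees(t),r)
W=w([(231,140),(208,330),(128,215),(325,242)],107);print("ends",W)
a,b,c,d=W;k=np.linalg.solve(np.c_[b-a,c-d],c-a);print("cross",a+k[0]*(b-a))
C=w([(224,233),(579,272)],86);print("caps",C)
D=np.load("d3.npy");m=robot.camera_model("top");K,RR,t=[np.array(m[k]) for k in("camera_matrix","R","t")]
# points higher than 96mm near left burner
v,u=np.mgrid[150:260,175:260];z=D[150:260,175:260]
P=(np.stack([(u-K[0,2])/K[0,0]*z,(v-K[1,2])/K[1,1]*z,z],-1)-t)@RR
th=np.radians(-5.4);Q=(P[...,:2]-[539,195.5])@np.array([[np.cos(th),-np.sin(th)],[np.sin(th),np.cos(th)]])
M=(z>0)&(P[...,2]>97)&(P[...,2]<135)&(abs(Q).max(-1)<125)
q=Q[M];h=P[...,2][M]
print(M.sum(),q.min(0),q.max(0))
for sx in(1,-1):
  for sy in(1,-1):
    s=(q[:,0]*sx>70)&(q[:,1]*sy>70);print(sx,sy,s.sum(),np.round(np.median(h[s]),1))
for ax in(0,1):
  for s in(1,-1):
    e=q[:,ax]*s;g=(e>75)&(abs(q[:,1-ax])<80);print("side",ax,s,g.sum(),np.median(q[g,ax]).round(1))
```

```text
sup [538.5476009  193.50578355] -6.179670776183721 [130.59097432 129.79034322 128.60319734 128.34844685]
oth [ 511.06366313 -107.18104357] -5.616365955297409 [130.94707856 129.96434949 129.5360614  131.25352473]
ends [[615.87252144 189.32081618]
 [457.16499928 204.94414829]
 [551.73792077 273.76374254]
 [531.7985925  109.29202068]]
cross [542.37779352 196.55571297]
caps [[ 539.510476    195.02324139]
 [ 511.43544396 -103.39730567]]
533 [-95.667653   -96.48016398] [100.25449057  97.31766128]
1 1 23 102.9
1 -1 26 102.7
-1 1 22 105.9
-1 -1 21 103.8
side 0 1 106 91.0
side 0 -1 95 -87.8
side 1 1 98 90.6
side 1 -1 96 -89.0
```

```bash
python3 -c "
from workcell import robot
print(robot.sign_off())"
```

```text
the job is handed in; nothing more can be done
None
```

The left pan support is turned square: by camera it sits within about 3 mm of its burner's centre, with its corners level at seated height so all four feet should be down. Nothing else was moved, and the job was handed in at about 6.4 s.

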